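Stop the pot stand rocking with a door wedge

TASK

The low wooden stand under the brown pot rocks: one of its two feet on the robot's side is too short. Press down on the stand's corners to feel which foot gives, then push the orange door wedge, thin end first, under that foot and stop as soon as you feel it snug and taking weight, before it lifts the stand off level or shoves it along. Leave the wedge flat on the shelf, the stand level and in its place with the pot on it, and the other things alone.

Things in the scene. Friction and masses are not known exactly. Their poses are not given: they have to be found in the camera images.
- stand: Low dark wooden pot stand, loose, 0.9 kg: square top 200 x 200 x 22 mm, upper face 56 mm above the shelf, on four ball feet of 34 mm diameter centred at +-82, +-82 mm on its own x, y; 34 mm clear under the top. Origin: its middle at shelf level, z up. It stands level on three feet; the fourth hangs 5 to 9.5 mm above the shelf, one of the two feet nearer the robot in x than the stand's middle.
- stand_top (a point): Middle of the stand's upper face, 56 mm above the shelf. Which foot is short does not show in the pose. Pressing straight down over the short foot with about 2 N makes that corner dip 5 to 9.5 mm until its foot meets the shelf (the stand tilts 0.04 to 0.085 rad); let go, it rocks back. Over the other feet the top is firm.
- pot: Brown ceramic pot with a closed lid (one piece), largest diameter 87 mm, 80 mm high with its knob, 0.6 to 1.1 kg, standing loose near the middle of the stand. Origin: centre of its underside.
- wedge: Orange plastic door wedge, loose, 140 mm long, 42 mm wide, 90 g. Origin: centre of its underside. The thin end (3 mm thick) is at +70 mm on its own x, the thick end (25 mm, upright end face) at -70 mm; the top slopes evenly between. Its underside is flat, z up. It may be gripped across its 42 mm width.
- wedge_thin (a point): Middle of the lower edge of the wedge's thin end. Free, the wedge slides with under 1 N. Once it fills the gap under the foot, the push needed climbs to 5 to 9 N within some 4 to 6 mm of travel and then stays there while the wedge jacks the stand off level or shoves it along the shelf. 3 to 6 N is snug. Let go, it stays by friction.
- tin_dark: Flat round black-lidded polish tin, 100 mm diameter, 34 mm high. Origin: centre of its underside. Leave alone.
- tin_red: Flat round red-lidded polish tin, 100 mm diameter, 34 mm high. Origin: centre of its underside. Leave alone.
- shoe_tree: White plastic shoe tree lying on the shelf, about 230 mm long along its own x, 66 mm wide, 68 mm high. Origin: its middle, at the underside. Leave alone.
- shoe_brush: Wooden shoe brush, 160 mm along its own x, 50 mm wide, 42 mm high. Origin: centre of its underside. Leave alone.
- key_dish: Blue ceramic key bowl, 120 mm diameter, 30 mm high. Origin: centre of its underside. Leave alone.
- torch: Hand torch with a yellow head, 140 mm along its own x, 44 mm high. Origin: under its middle. Leave alone.
There are look-alikes about, which are no part of the job. There is more than one size of the wedge; the job needs the smaller.

How it is judged:
On the way:
1. the stand is rocked down onto its short foot by pressing on that corner (it tilts by more than 0.03 rad with the fingers on it) (angle between stand's own z axis and vertical above 0.03 rad and contact force between the fingers and stand above 0.5 N).
At the end, for the whole second after the job is handed in: The wedge lies flat on the shelf (within 0.04 rad) under the stand and carries more than 1 N of it; the stand is level within 0.006 rad (no other foot lifted by more than 1 mm) and within 6 mm of where it was; the pot stands upright on it within 10 mm of where it was; all at rest (contact force between wedge and stand above 1 N and angle between stand's own z axis and vertical below 0.006 rad and angle between wedge's own z axis and vertical below 0.04 rad and height (world z) of wedge below 0.004 m and distance of stand from where it was at the start of the episode below 0.006 m and distance of pot from where it was at the start of the episode below 0.01 m and angle between pot's own z axis and vertical below 0.03 rad and linear speed of each of stand, wedge below 0.01 m/s); the robot touches nothing.
It fails at once if the pot is tipped by more than 0.25 rad (angle between pot's own z axis and vertical above 0.25 rad).
It fails at once if the stand is shoved more than 40 mm from its place (distance of stand from where it was at the start of the episode above 0.04 m).
It fails at once if another thing on the shelf is moved more than 20 mm (distance of any of tin_dark, tin_red, shoe_tree, shoe_brush, key_dish, torch from where it was at the start of the episode above 0.02 m).
It also fails if it takes over 61 s, if anything falls off the work surface, if the arm or the gripper's body presses on something with over 40 N, if the wrist force passes 120 N, or if a joint passes its speed limit or range.

ROBOT

A 7-joint arm with a two-finger parallel gripper is mounted at the origin on the work surface. World frame = base frame: x ahead of the robot, y to its left, z up, the work surface at z = 0. Lengths are in m, angles in rad, forces in N, time in s.
With the tool pointing down it reaches from about 0.425 to 0.925 m from the base axis. Payload 6.8 kg.
Tool frame: the origin (TCP) lies midway between the tips of the shut fingers; the grasp point (between the pads) lies 19 mm behind it (bot.pinch_z is the distance from the TCP to the grasp point, in m); z points along the fingers, y is the line along which they close (so a half turn about z gives the same grasp; the last joint's range is limited). The gripper opens to 85 mm and grips with 20 to 120 N. Pads are 22 mm wide; open, the fingers measure 114 mm over their backs; the gripper's body (76 mm by 85 mm) begins 54 mm behind the grasp point. The pads swing forward as they close: fully open they stand 13 mm farther back than shut.
Start: joints at [0.999, 0.477, 0.022, 1.555, -0.011, 1.109, -0.083], TCP at [0.302, -0.604, 0.231] pointing down, gripper open.
Joint ranges: [-2.96, 2.96], [-0.34, 2.1], [-1.41, 1.46], [0.24, 2.44], [-1.37, 4.51], [0.17, 1.92], [-2.96, 2.96]. Speed limits (rad/s): [2.39, 2.39, 3.14, 3.14, 3.14, 3.14, 3.14].

INTERFACE

Orientations are given as a unit quaternion [w, x, y, z].
In Python, from station import bot, imaging gives the robot as it stands. The module is installed in compiled form; this text tells all that it offers.
- The arm moves only by the tool carry_out, never from a script. Its argument "targets" is a list of rows, each a list of 5 numbers: the shift along the tool's x, y, z in cm, then the turn about the tool's z in degrees, then the opening, from -1 (shut) to 1 (fully open). In form: [[x, y, z, yaw, gripper], ...]. A call has 1 to 12 rows; each row shifts and turns the commanded pose from where the row before left it, along the tool's axes as they then stand; what a row does not reach is not made up. A row lasts 1/10 s, in which the tool goes at most 50 mm and 8.59 degrees, less where a joint would pass 70% of its speed; a pose out of reach is approached as far as the arm can. A call is refused whole if a number of a shift passes 5 or a number of a turn 8.59, either way. A call with a gripper value outside its range is refused whole. The fingers move at their own pace and stop on an object; "force" is the grip in N (left out, the last holds). Time passes only in rows, so rows that do not move let the fingers close. It gives the time, the measured TCP pose, the force, the opening and the grip force at its end, in the units of the state.
- bot.get_obs(): the state, without advancing time (a new reading comes with each control period).
- imaging.read_camera(name): name is "scene" or "top"; returns the picture (480x640x3 uint8, red, green, blue); there is no depth.
- imaging.calibration(name): a dict with "fx", "fy", "cx", "cy" (pixels), "k1" (the pictures are not rectified: a ray, as slopes to the right and down, at radius r is drawn at 1 + k1 r^2 times it, then the intrinsics apply), "extrinsics" (4x4, takes a point from world to camera coordinates). Camera axes: x right, y up, looking along -z (the intrinsics and any distortion apply to the point x, -y, -z); pixel columns grow to the right and rows downward; lengths in m; the calibration is good to about 2 mm. A picture is of the moment at which its call begins. calibration takes no time and is no camera call.
- bot.hand_in(): hands the job in; it is judged then, once.
The state is a dict: "t": time; "q": joint angles; "joint_vel": joint speeds; "joint_torque": joint torques, N m; "eef_pos": TCP position; "tool_rot": TCP orientation; "contact_force": force on the tool from outside, world axes, zero at the start; "torque": the same for the moment, N m; "gripper_width": opening from 0.0 (shut) to 1.0 (fully open); "grasp_force": force on a finger pad.
Only numpy, scipy, OpenCV 4.12 (cv2) and the standard library are available. Lean on these libraries where they do the work, as an engineer would, in place of code of your own. Each camera call takes 0.05 s, during which the arm holds its last target. There are 200 camera calls.

## Working session

There is one attempt and no reset: what is moved stays moved. The work goes in short steps, Python scripts to look and compute and a tool call to move; the robot and the scene stay as the last step left them, time stands still between calls to the robot, and variables do not carry over. Pictures are saved under pics/ and viewed, at most 10 in all, crops included, and the job is handed in when it is done.

Besides the shell and the picture viewer there is one more tool, called as name([rows], argument=value, ...), one row to a line, values as JSON. carry_out: Moves the arm, as the interface text tells. Its arguments: {"type":"object","properties":{"targets":{"type":"array"},"force":{"type":"number"}},"required":["targets"]}

```bash
mkdir -p pics
python3 - <<'E'
from station import bot, imaging
import cv2, numpy as np
for n in("top","scene"):
    im=imaging.read_camera(n); cv2.imwrite(f"pics/{n}0.png",im[:,:,::-1])
    c=imaging.calibration(n); print(n,{k:(np.round(v,4).tolist() if k=="extrinsics" else v) for k,v in c.items()})
o=bot.get_obs(); print(o['t'],o['eef_pos'],o['tool_rot'],o['contact_force'],o['gripper_width'],bot.pinch_z)
E
```

```text
top {'fx': 623.7304074282997, 'fy': 623.7304074282997, 'cx': 315.6419117506428, 'cy': 243.19372468735617, 'k1': -0.17578857714069931, 'extrinsics': [[-0.0018, -1.0, -0.002, -0.0078], [0.9823, -0.0021, 0.1874, -0.5041], [-0.1874, -0.0016, 0.9823, -1.6225], [0.0, 0.0, 0.0, 1.0]]}
scene {'fx': 621.7758138844349, 'fy': 621.7758138844349, 'cx': 321.4166702069203, 'cy': 236.27696783379918, 'k1': 0.07525421061716495, 'extrinsics': [[-0.3157, 0.9489, 0.0023, 0.1619], [-0.7889, -0.2638, 0.555, 0.3621], [0.5272, 0.1734, 0.8319, -1.9433], [0.0, 0.0, 0.0, 1.0]]}
0.1 [ 0.30172551 -0.6032225   0.23041084] [-7.85459967e-04  9.73227179e-01  2.29843828e-01 -2.37211513e-04] [-0.82998171 -0.16259559  0.24345847] 1.0005472898542023 0.0187
```

View pics/top0.png

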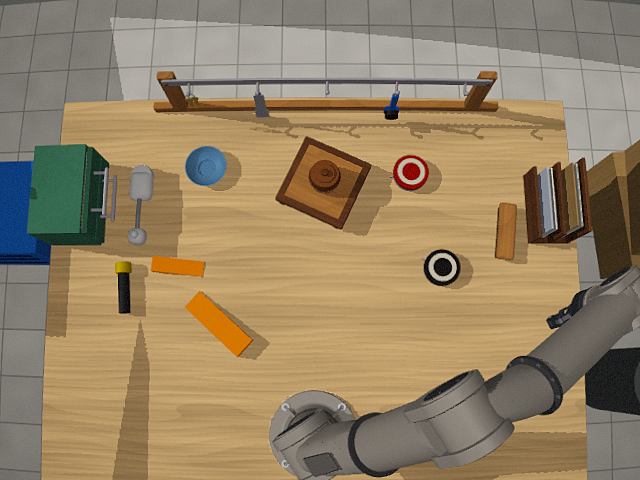

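View pics/scene0.png

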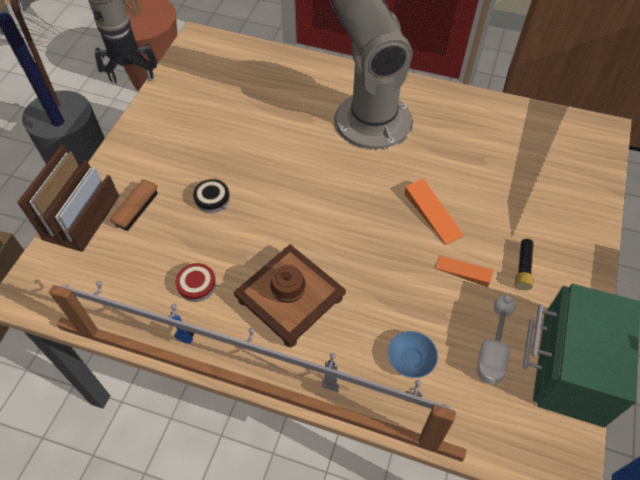

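```bash
cat > h.py <<'E'
import numpy as np, cv2
from station import bot, imaging
def ray(n,uv):
    c=imaging.calibration(n); uv=np.atleast_2d(uv).astype(float)
    d=(uv-[c['cx'],c['cy']])/[c['fx'],c['fy']]; s=d.copy()
    for _ in range(30): s=d/(1+c['k1']*(s**2).sum(1,keepdims=True))
    E=np.array(c['extrinsics']); R=E[:3,:3]
    return -R.T@E[:3,3], np.c_[s[:,0],-s[:,1],-np.ones(len(s))]@R
def pl(n,uv,z):
    o,d=ray(n,uv); return (o+d*((z-o[2])/d[:,2])[:,None])
def orange(im):
    h=cv2.cvtColor(im,cv2.COLOR_RGB2HSV); return cv2.inRange(h,(4,190,90),(20,255,255))
def wedges(n,im):
    cs,_=cv2.findContours(orange(im),cv2.RETR_EXTERNAL,cv2.CHAIN_APPROX_NONE)
    return [c for c in cs if cv2.contourArea(c)>150]
E
python3 - <<'E'
from h import *
ims={n:cv2.imread(f"pics/{n}0.png")[:,:,::-1].copy() for n in("top","scene")}
for n,im in ims.items():
    for c in wedges(n,im):
        a=cv2.contourArea(c); ap=cv2.approxPolyDP(c,3,True)[:,0]
        print(n,a,[(p.tolist(),q[:2].round(4).tolist()) for p,q in zip(ap,pl(n,ap,0))])
t=ims["top"]; h=cv2.cvtColor(t,cv2.COLOR_RGB2HSV)
m=cv2.inRange(h,(0,90,20),(18,255,110)); m[:125]=0;m[240:]=0;m[:,:260]=0;m[:,385:]=0
c=max(cv2.findContours(m,0,1)[0],key=cv2.contourArea)
ap=cv2.approxPolyDP(cv2.convexHull(c),5,True)[:,0]; print(ap.tolist(), pl("top",ap,.056).round(4).tolist())
a=cv2.resize(ims["top"][245:290,140:220],(800,450),interpolation=2);b=cv2.resize(ims["scene"][225:365,225:505],(800,400),interpolation=2)[:,:]
out=np.vstack([cv2.resize(a,(500,281)),cv2.resize(b,(640,320))[:, :500]]) if 0 else None
cv2.imwrite("pics/w_top.png",a[:,:,::-1]); 
s=cv2.resize(ims["scene"][240:300,420:510],(600,400),interpolation=2)
cv2.imwrite("pics/w.png",np.vstack([cv2.resize(a,(600,338))[40:238],s])[:,:,::-1])
E
```

```text
top 1591.0 [([199, 291], [0.3806, 0.3107]), ([185, 307], [0.3366, 0.3483]), ([239, 355], [0.2077, 0.1978]), ([252, 340], [0.2481, 0.1632])]
top 734.0 [([152, 257], [0.475, 0.4463]), ([152, 271], [0.4357, 0.4445]), ([202, 275], [0.4248, 0.3037]), ([203, 262], [0.461, 0.302])]
top 558.5 [([317, 161], [0.7504, -0.013]), ([309, 171], [0.7208, 0.0097]), ([311, 178], [0.7001, 0.0041]), ([320, 186], [0.6766, -0.0212]), ([334, 183], [0.6853, -0.0606]), ([338, 176], [0.7059, -0.0721]), ([336, 166], [0.7354, -0.0667]), ([328, 160], [0.7533, -0.0442])]
[[306, 137], [371, 165], [341, 228], [276, 199]] [[0.8018, 0.0174, 0.056], [0.7203, -0.1609, 0.056], [0.5437, -0.0768, 0.056], [0.6244, 0.0982, 0.056]]
```

View pics/w.png

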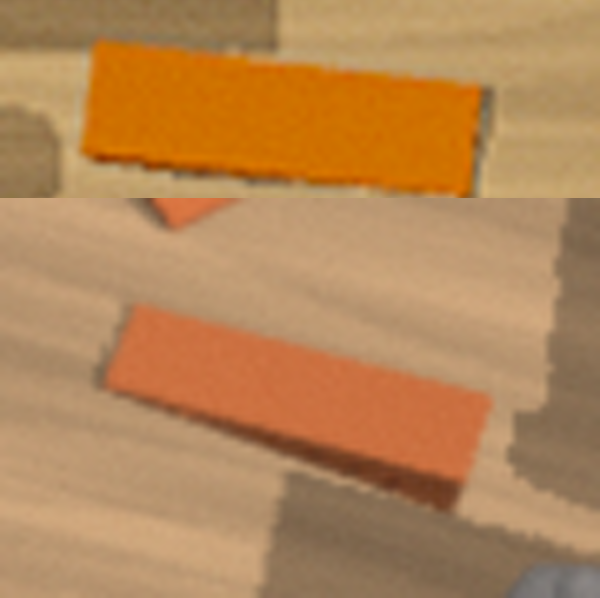

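carry_out([
  [3.5,-2.6,0,0,-1],
  [3.5,-2.6,0,0,-1],
  [3.5,-2.6,0,0,-1],
  [3.5,-2.6,0,0,-1],
  [3.5,-2.6,0,0,-1],
  [3.5,-2.6,0,0,-1],
  [3.5,-2.6,0,0,-1],
  [3.5,-2.6,0,0,-1],
  [3.5,-2.6,0,0,-1],
  [3.5,-2.6,0,0,-1],
  [3.5,-2.6,0,0,-1],
  [3.5,-2.6,0,0,-1],
])

```text
t: 1.3
eef_pos: [0.5383, -0.1351, 0.2311]
tool_rot: [-0.0, 0.973, 0.23, -0.0]
contact_force: [0.4, -0.7, -0.4]
gripper_width: 0.001
grasp_force: 0.0
```

```bash
cat >> h.py <<'E'
def to(x,y,z,head=None):
    o=bot.get_obs(); w,a,b,c=o['tool_rot']; psi=np.arctan2(2*a*b,a*a-b*b)
    d=np.array([x,y,z])-o['eef_pos']; C,S=np.cos(psi),np.sin(psi)
    print('t',round(o['t'],2),'pos',o['eef_pos'].round(4),'head',round(np.degrees(psi),2),'F',o['contact_force'].round(2),'grip',round(float(o['gripper_width']),3))
    print('cm',(100*np.array([d[0]*C+d[1]*S,d[0]*S-d[1]*C,-d[2]])).round(2),'turn',None if head is None else round(np.degrees(psi)-head,1))
E
python3 -c "
from h import *
to(.5638,-.0705,.075)
print(pl('top',[[152,257],[152,271]],.025),pl('top',[[203.5,262],[202.5,275.5]],.003))"
```

```text
t 1.3 pos [ 0.5383 -0.1351  0.2311] head 26.56 F [ 0.41 -0.66 -0.42] grip 0.001
cm [ 5.17 -4.64 15.61] turn None
[[0.4708303  0.43951502 0.025     ]
 [0.43210402 0.43778001 0.025     ]] [[0.46053307 0.30001296 0.003     ]
 [0.42304833 0.30168232 0.003     ]]
```

carry_out([
  [2.6,-2.3,3.0,0,-1],
  [2.5,-2.3,4.0,0,-1],
  [0,0,4.0,0,-1],
  [0,0,3.0,0,-1],
  [0,0,0.8,0,-1],
  [0,0,0,0,-1],
])

```text
t: 1.9
eef_pos: [0.5616, -0.0745, 0.0842]
tool_rot: [-0.0, 0.973, 0.23, -0.001]
contact_force: [-0.4, 0.2, -0.3]
gripper_width: -0.003
grasp_force: 0.0
```

```bash
python3 -c "
from h import *
to(.5638,-.0705,.056)"
```

```text
t 1.9 pos [ 0.5616 -0.0745  0.0842] head 26.56 F [-0.4   0.19 -0.29] grip -0.003
cm [ 0.38 -0.25  2.82] turn None
```

carry_out([
  [0.3,-0.2,1.0,0,-1],
  [0,0,1.0,0,-1],
  [0,0,0.5,0,-1],
  [0,0,0.2,0,-1],
  [0,0,0.1,0,-1],
  [0,0,0.1,0,-1],
  [0,0,0,0,-1],
])

```text
t: 2.6
eef_pos: [0.5644, -0.0713, 0.0564]
tool_rot: [0.0, 0.973, 0.23, 0.0]
contact_force: [0.3, -0.1, 0.1]
gripper_width: 0.0
grasp_force: 0.0
```

carry_out([
  [0,0,0.1,0,-1],
  [0,0,0.1,0,-1],
  [0,0,0,0,-1],
])

```text
t: 2.9
eef_pos: [0.564, -0.0715, 0.0542]
tool_rot: [0.0, 0.973, 0.23, -0.0]
contact_force: [-1.3, -1.4, 1.9]
gripper_width: -0.0
grasp_force: 1.1
```

carry_out([
  [0,0,0.1,0,-1],
  [0,0,0.1,0,-1],
  [0,0,0,0,-1],
])

```text
t: 3.2
eef_pos: [0.5641, -0.0713, 0.052]
tool_rot: [0.0, 0.973, 0.23, -0.0]
contact_force: [-1.2, -1.5, 2.1]
gripper_width: 0.001
grasp_force: 1.2
```

carry_out([
  [0,0,0.1,0,-1],
  [0,0,0.1,0,-1],
  [0,0,0,0,-1],
])

```text
t: 3.5
eef_pos: [0.5643, -0.0712, 0.0501]
tool_rot: [-0.0, 0.973, 0.23, 0.0]
contact_force: [-1.3, -1.2, 1.8]
gripper_width: 0.001
grasp_force: 1.0
```

carry_out([
  [0,0,0.1,0,-1],
  [0,0,0,0,-1],
])

```text
t: 3.7
eef_pos: [0.5643, -0.0711, 0.0491]
tool_rot: [-0.0, 0.973, 0.23, 0.0]
contact_force: [-0.5, -0.1, 0.7]
gripper_width: -0.0
grasp_force: 0.9
```

carry_out([
  [0,0,0.1,0,-1],
  [0,0,0,0,-1],
])

```text
t: 3.9
eef_pos: [0.5643, -0.0712, 0.0481]
tool_rot: [-0.0, 0.973, 0.23, 0.0]
contact_force: [-1.4, -1.3, 1.5]
gripper_width: -0.002
grasp_force: 0.9
```

carry_out([
  [0,0,0.1,0,-1],
  [0,0,0,0,-1],
])

```text
t: 4.1
eef_pos: [0.5643, -0.0712, 0.0475]
tool_rot: [0.0, 0.973, 0.23, -0.0]
contact_force: [-2.6, -0.2, 5.0]
gripper_width: 0.003
grasp_force: 2.7
```

Run:
```python
from h import *
im=imaging.read_camera("top"); cv2.imwrite("pics/press.png",im[:,:,::-1]);to(.5638,-.0705,.056)
```

```text
t 4.15 pos [ 0.5643 -0.0712  0.0475] head 26.57 F [-2.29 -0.56  5.  ] grip 0.002
cm [-0.01 -0.09 -0.85] turn None
```

Pressing the near corner at (0.564, −0.071) made it dip about 8 mm and then go firm, so that is the short foot. Next I fetch the wedge.

carry_out([
  [0,0,-3,0,-1],
  [0,0,-4,0,-1],
  [1.1,-4.7,0,0,-1],
  [1.1,-4.7,0,0,-1],
  [1.1,-4.7,0,0,-1],
  [1.1,-4.7,0,0,-1],
  [1.1,-4.7,0,0,-1],
  [1.1,-4.7,0,0,-1],
  [1.1,-4.7,0,0,0.5],
  [1.1,-4.7,0,0,0.5],
  [1.1,-4.7,0,0,0.5],
  [1.1,-4.7,0,0,0.5],
])

```text
t: 5.35
eef_pos: [0.4519, 0.4008, 0.1172]
tool_rot: [-0.0, 0.973, 0.23, 0.0]
contact_force: [1.1, -0.3, -0.3]
gripper_width: 0.678
grasp_force: 0.0
```

carry_out([
  [0,0,0,-8.5,0.5],
  [0,0,0,-8.5,0.5],
  [0,0,0,-8.5,0.5],
  [0,0,0,-8.5,0.5],
  [0,0,0,-8.5,0.5],
  [0,0,0,-8.5,0.5],
  [0,0,0,-8.4,0.5],
  [0,0,0,0,0.5],
  [0,0,0,0,0.5],
])

```text
t: 6.25
eef_pos: [0.4525, 0.3986, 0.1171]
tool_rot: [-0.0, 0.733, 0.68, 0.0]
contact_force: [-0.1, -1.0, -0.5]
gripper_width: 0.756
grasp_force: 0.0
```

Run:
```python
from h import *
to(.449,.402,.003,86)
im=imaging.read_camera("scene"); cv2.imwrite("pics/g.png",cv2.resize(im[150:330,340:580],(800,600))[:,:,::-1]);print(bot.get_obs()['q'].round(2))
```

```text
t 6.25 pos [0.4525 0.3986 0.1171] head 85.74 F [-0.13 -0.96 -0.46] grip 0.756
cm [ 0.32 -0.37 11.41] turn -0.3
[-0.41  0.55 -0.55  1.8   0.36  0.89 -1.2 ]
```

View pics/g.png

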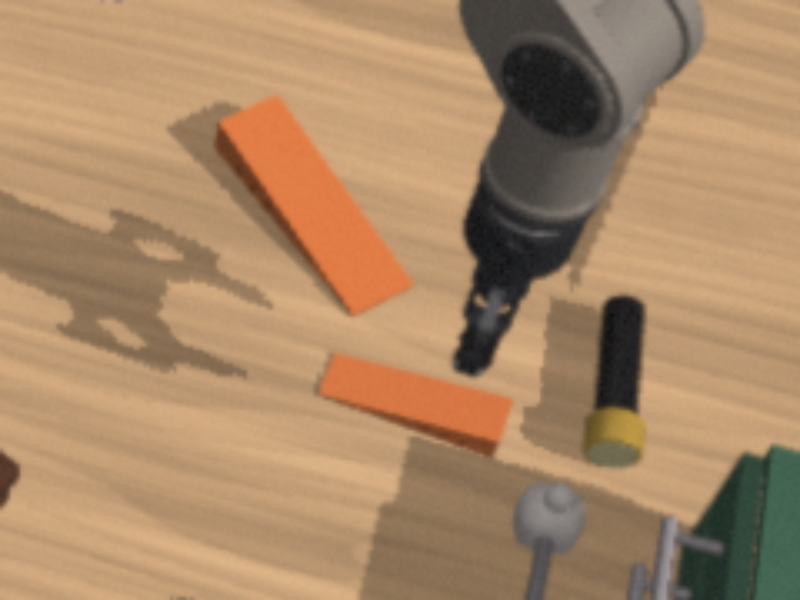

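The gripper is above the wedge's thick end (crop around 480,370), the torch and big wedge are clear. Next I descend and grip.

carry_out([
  [0.3,-0.4,3,0,0.5],
  [0,0,3,0,0.5],
  [0,0,3,0,0.5],
  [0,0,1.5,0,0.5],
  [0,0,0.7,0,0.5],
  [0,0,0.2,0,0.5],
  [0,0,0,0,0.5],
])

```text
t: 7.0
eef_pos: [0.4491, 0.4023, 0.0041]
tool_rot: [-0.0, 0.732, 0.682, 0.001]
contact_force: [0.1, 0.1, -0.3]
gripper_width: 0.748
grasp_force: 0.0
```

carry_out([
  [0,0,0,0,-1],
  [0,0,0,0,-1],
  [0,0,0,0,-1],
  [0,0,0,0,-1],
  [0,0,0,0,-1],
], force=30)

```text
t: 7.5
eef_pos: [0.4495, 0.4024, 0.0046]
tool_rot: [0.0, 0.732, 0.682, 0.001]
contact_force: [0.9, -0.7, 5.0]
gripper_width: 0.482
grasp_force: 31.2
```

carry_out([
  [0,0,-2,0,-1],
  [0,0,-4,0,-1],
  [-4.7,0.24,-2,0,-1],
  [-4.7,0.24,0,0,-1],
  [-4.7,0.24,0,0,-1],
  [-4.7,0.24,0,0,-1],
  [-4.7,0.24,0,0,-1],
  [-4.7,0.24,0,0,-1],
  [-4.7,0.24,0,0,-1],
  [-4.7,0.24,0,0,-1],
  [-4.7,0.24,0,0,-1],
  [-4.7,0.24,0,0,-1],
])

```text
t: 8.7
eef_pos: [0.4393, -0.0698, 0.0832]
tool_rot: [0.0, 0.732, 0.682, 0.0]
contact_force: [1.6, 0.2, -0.2]
gripper_width: 0.481
grasp_force: 30.8
```

carry_out([
  [0,0,0,-8.5,-1],
  [0,0,0,-8.5,-1],
  [0,0,0,-8.5,-1],
  [0,0,0,-8.5,-1],
  [0,0,0,-8.5,-1],
  [0,0,0,-8.5,-1],
  [0,0,0,-8.5,-1],
  [0,0,0,-8.5,-1],
  [0,0,0,-8.5,-1],
  [0,0,0,-8.5,-1],
  [0,0,0,-8.5,-1],
  [0,0,0,-8.5,-1],
])

```text
t: 9.9
eef_pos: [0.4395, -0.0681, 0.083]
tool_rot: [0.0, -0.072, 0.997, -0.0]
contact_force: [-0.7, 0.1, -1.4]
gripper_width: 0.486
grasp_force: 30.7
```

carry_out([
  [0,0,0,-8.5,-1],
  [0,0,0,-3,-1],
  [0,0,0,0,-1],
  [0,0,0,0,-1],
])

```text
t: 10.3
eef_pos: [0.4395, -0.068, 0.0829]
tool_rot: [0.0, -0.168, 0.986, -0.0]
contact_force: [-0.6, 0.3, -0.9]
gripper_width: 0.482
grasp_force: 30.8
```

Run:
```python
from h import *
to(.440,-.116,.005,-160)
for n in("top","scene"):
    im=imaging.read_camera(n); cv2.imwrite(f"pics/c_{n}.png",im[:,:,::-1])
print(bot.get_obs()['q'].round(2))
```

```text
t 10.3 pos [ 0.4395 -0.068   0.0829] head -160.64 F [-0.56  0.31 -0.94] grip 0.482
cm [ 1.55 -4.54  7.79] turn -0.6
[ 0.82  0.51 -0.98  2.17  0.62  0.77  1.35]
```

View pics/c_scene.png

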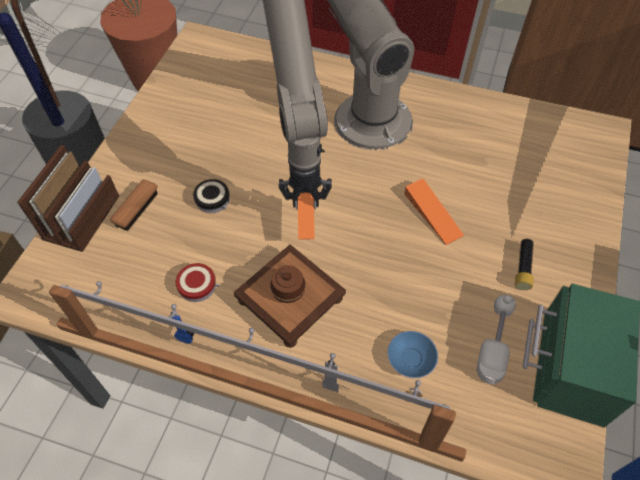

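carry_out([
  [0.8,-2.3,0,-0.6,-1],
  [0.7,-2.2,2,0,-1],
  [0,0,2.5,0,-1],
  [0,0,2,0,-1],
  [0,0,0.9,0,-1],
  [0,0,0.3,0,-1],
  [0,0,0.1,0,-1],
  [0,0,0,0,-1],
])

```text
t: 11.2
eef_pos: [0.4413, -0.1151, 0.0054]
tool_rot: [0.001, -0.174, 0.985, -0.0]
contact_force: [-0.5, 0.8, -1.4]
gripper_width: 0.487
grasp_force: 30.8
```

Run:
```python
from h import *
to(.440,-.116,.005,-160)
im=imaging.read_camera("top"); cv2.imwrite("pics/d_top.png",im[:,:,::-1])
for c in wedges("top",im): print(cv2.contourArea(c),pl("top",cv2.approxPolyDP(c,2.5,True)[:,0],.005)[:,:2].round(4).tolist())
for f in("top0","d_top"):
    h=cv2.cvtColor(cv2.imread(f"pics/{f}.png"),cv2.COLOR_BGR2HSV)
    m=cv2.inRange(h,(0,90,20),(18,255,110)); m[:125]=0;m[232:]=0;m[:,:260]=0;m[:,385:]=0
    c=max(cv2.findContours(m,0,1)[0],key=cv2.contourArea); ap=cv2.approxPolyDP(cv2.convexHull(c),5,True)[:,0]; print(ap.tolist())
cv2.imwrite("pics/d_crop.png",cv2.resize(im[130:310,240:480],(800,600),interpolation=2)[:,:,::-1])
```

```text
t 11.2 pos [ 0.4413 -0.1151  0.0054] head -159.92 F [-0.52  0.83 -1.42] grip 0.487
cm [ 0.15 -0.04  0.04] turn 0.1
1591.5 [[0.3801, 0.3098], [0.3361, 0.3472], [0.205, 0.2052], [0.2479, 0.1626]]
374.0 [[0.7546, -0.0299], [0.7428, -0.0045], [0.7339, -0.0073], [0.728, 0.0096], [0.728, -0.0073], [0.7192, 0.0096], [0.6811, -0.01], [0.6752, -0.0408], [0.6985, -0.0522], [0.7015, -0.0297], [0.7162, -0.0213], [0.7132, -0.0354], [0.725, -0.0326], [0.7368, -0.0581], [0.7161, -0.0692], [0.6839, -0.0577], [0.719, -0.072], [0.7487, -0.0554]]
[[306, 137], [371, 165], [341, 228], [276, 199]]
[[306, 137], [371, 165], [341, 228], [276, 199]]
```

View pics/d_crop.png

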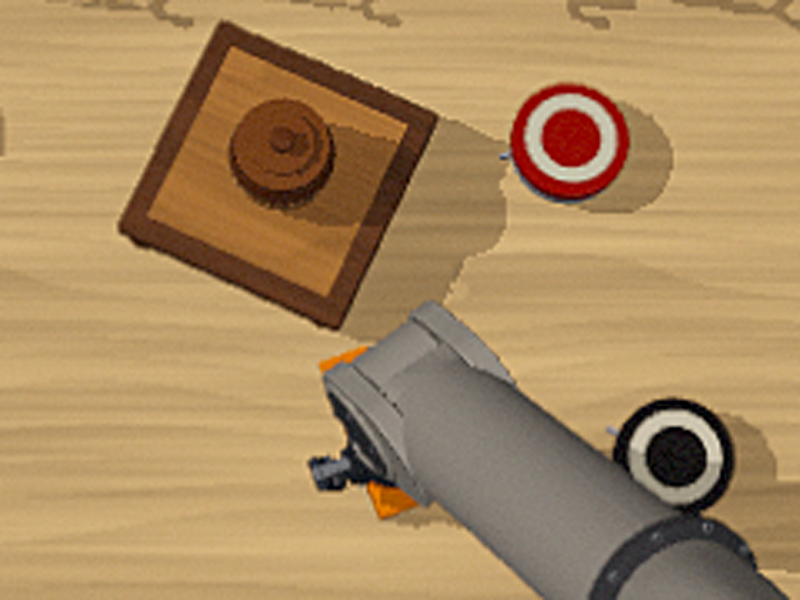

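carry_out([
  [0,0,0,0,0.2],
  [0,0,0,0,0.2],
  [0,0,0,0,0.2],
  [0,0,0,0,-1],
  [0,0,0,0,-1],
  [0,0,0,0,-1],
  [0,0,0,0,-1],
], force=30)

```text
t: 11.95
eef_pos: [0.4409, -0.1154, 0.0051]
tool_rot: [0.0, -0.174, 0.985, -0.0]
contact_force: [-1.1, 0.1, 6.3]
gripper_width: 0.484
grasp_force: 30.4
```

Run:
```python
from h import *
# estimated contact pose: tip 32 mm past foot
to(.5638-.070*.9397,-.0705-.070*.342,.0054,-160)
for n,uv in (("top",[[336,239.5]]),("top",[[355.5,284.5]]),("top",[[366,278.5]])): print(pl(n,uv,.003 if uv[0][0]<340 else .025))
```

```text
t 11.95 pos [ 0.4409 -0.1154  0.0051] head -159.92 F [-1.06  0.1   6.3 ] grip 0.484
cm [-6.08  0.   -0.03] turn 0.1
[[ 0.52279426 -0.06478228  0.003     ]]
[[ 0.39524968 -0.11552982  0.025     ]]
[[ 0.41139209 -0.14401569  0.025     ]]
```

carry_out([
  [0,0,-0.03,0,-1],
  [0,0,0,0,-1],
])

```text
t: 12.15
eef_pos: [0.4408, -0.1153, 0.0051]
tool_rot: [0.0, -0.174, 0.985, -0.0]
contact_force: [-0.1, -0.4, 1.4]
gripper_width: 0.483
grasp_force: 30.7
```

carry_out([
  [-1,0,0,0,-1],
  [-1,0,0,0,-1],
  [-1,0,0,0,-1],
  [-0.5,0,0,0,-1],
  [0,0,0,0,-1],
  [0,0,0,0,-1],
])

```text
t: 12.75
eef_pos: [0.4735, -0.1031, 0.0049]
tool_rot: [-0.0, -0.174, 0.985, 0.0]
contact_force: [0.9, 0.4, -0.4]
gripper_width: 0.483
grasp_force: 30.5
```

carry_out([
  [-0.5,0,0,0,-1],
  [-0.5,0,0,0,-1],
  [-0.4,0,0,0,-1],
  [0,0,0,0,-1],
  [0,0,0,0,-1],
])

```text
t: 13.25
eef_pos: [0.4868, -0.0983, 0.005]
tool_rot: [0.0, -0.174, 0.985, 0.0]
contact_force: [0.1, -0.8, -0.3]
gripper_width: 0.482
grasp_force: 30.5
```

carry_out([
  [-0.2,0,0,0,-1],
  [-0.2,0,0,0,-1],
  [0,0,0,0,-1],
  [0,0,0,0,-1],
])

```text
t: 13.65
eef_pos: [0.4906, -0.097, 0.005]
tool_rot: [0.0, -0.174, 0.985, 0.0]
contact_force: [0.0, -0.2, 0.4]
gripper_width: 0.483
grasp_force: 30.5
```

carry_out([
  [-0.15,0,0,0,-1],
  [-0.15,0,0,0,-1],
  [0,0,0,0,-1],
  [0,0,0,0,-1],
])

```text
t: 14.05
eef_pos: [0.4934, -0.0959, 0.0051]
tool_rot: [0.0, -0.174, 0.985, 0.0]
contact_force: [0.9, 0.1, -0.6]
gripper_width: 0.48
grasp_force: 30.5
```

carry_out([
  [-0.1,0,0,0,-1],
  [-0.1,0,0,0,-1],
  [0,0,0,0,-1],
  [0,0,0,0,-1],
])

```text
t: 14.45
eef_pos: [0.4953, -0.0953, 0.0051]
tool_rot: [0.0, -0.174, 0.985, 0.0]
contact_force: [-0.1, 0.0, -0.1]
gripper_width: 0.488
grasp_force: 30.5
```

carry_out([
  [-0.1,0,0,0,-1],
  [-0.1,0,0,0,-1],
  [0,0,0,0,-1],
  [0,0,0,0,-1],
])

```text
t: 14.85
eef_pos: [0.4972, -0.0946, 0.0051]
tool_rot: [0.0, -0.174, 0.985, 0.0]
contact_force: [0.8, 0.3, -0.8]
gripper_width: 0.486
grasp_force: 30.5
```

carry_out([
  [-0.1,0,0,0,-1],
  [0,0,0,0,-1],
  [0,0,0,0,-1],
])

```text
t: 15.15
eef_pos: [0.4981, -0.0943, 0.0051]
tool_rot: [0.0, -0.174, 0.985, 0.0]
contact_force: [0.2, 0.5, -1.0]
gripper_width: 0.483
grasp_force: 30.5
```

carry_out([
  [-0.1,0,0,0,-1],
  [0,0,0,0,-1],
  [0,0,0,0,-1],
])

```text
t: 15.45
eef_pos: [0.4991, -0.0939, 0.0051]
tool_rot: [0.0, -0.174, 0.985, 0.0]
contact_force: [-0.3, -0.1, -0.4]
gripper_width: 0.484
grasp_force: 30.5
```

carry_out([
  [-0.1,0,0,0,-1],
  [0,0,0,0,-1],
  [0,0,0,0,-1],
])

```text
t: 15.75
eef_pos: [0.5, -0.0936, 0.0051]
tool_rot: [0.0, -0.174, 0.985, 0.0]
contact_force: [0.7, -0.6, -1.0]
gripper_width: 0.481
grasp_force: 30.5
```

carry_out([
  [-0.1,0,0,0,-1],
  [0,0,0,0,-1],
  [0,0,0,0,-1],
])

```text
t: 16.05
eef_pos: [0.5009, -0.0932, 0.0051]
tool_rot: [0.0, -0.174, 0.985, 0.0]
contact_force: [0.2, -0.4, -0.4]
gripper_width: 0.482
grasp_force: 30.5
```

carry_out([
  [-0.1,0,0,0,-1],
  [0,0,0,0,-1],
  [0,0,0,0,-1],
])

```text
t: 16.35
eef_pos: [0.5019, -0.0929, 0.0051]
tool_rot: [0.0, -0.174, 0.985, 0.0]
contact_force: [0.1, -0.1, -0.3]
gripper_width: 0.48
grasp_force: 30.5
```

carry_out([
  [-0.1,0,0,0,-1],
  [0,0,0,0,-1],
  [0,0,0,0,-1],
])

```text
t: 16.65
eef_pos: [0.5028, -0.0926, 0.0051]
tool_rot: [0.0, -0.174, 0.985, 0.0]
contact_force: [0.2, 0.6, -0.6]
gripper_width: 0.486
grasp_force: 30.5
```

carry_out([
  [-0.1,0,0,0,-1],
  [0,0,0,0,-1],
  [0,0,0,0,-1],
])

```text
t: 16.95
eef_pos: [0.5037, -0.0922, 0.0051]
tool_rot: [0.0, -0.174, 0.985, 0.0]
contact_force: [-0.3, -0.1, 0.3]
gripper_width: 0.483
grasp_force: 30.5
```

carry_out([
  [-0.1,0,0,0,-1],
  [0,0,0,0,-1],
  [0,0,0,0,-1],
])

```text
t: 17.25
eef_pos: [0.5047, -0.0919, 0.0051]
tool_rot: [0.0, -0.174, 0.985, -0.0]
contact_force: [0.3, 0.9, -0.9]
gripper_width: 0.486
grasp_force: 30.5
```

carry_out([
  [-0.1,0,0,0,-1],
  [0,0,0,0,-1],
  [0,0,0,0,-1],
])

```text
t: 17.55
eef_pos: [0.5056, -0.0916, 0.0051]
tool_rot: [0.0, -0.174, 0.985, -0.0]
contact_force: [0.2, -0.4, 0.0]
gripper_width: 0.485
grasp_force: 30.5
```

```bash
cat >> h.py <<'E'
def shift(n):
    im=imaging.read_camera(n); r=cv2.imread(f"pics/{n}0.png")
    b=(125,240,265,385) if n=="top" else (240,350,228,352)
    g=[cv2.cvtColor(np.ascontiguousarray(q),cv2.COLOR_BGR2GRAY).astype(np.float32)[b[0]:b[1],b[2]:b[3]] for q in(r,im[:,:,::-1])]
    # features on the stand, tracked from the first picture
    p=cv2.goodFeaturesToTrack(g[0],40,.05,5); q,st,e=cv2.calcOpticalFlowPyrLK(g[0].astype(np.uint8),g[1].astype(np.uint8),p,None,winSize=(11,11))
    d=(q-p)[(st==1)&(e<8)]; print(n,'stand px shift',np.median(d,0).round(2),len(d)); return im
E
python3 - <<'E'
from h import *
shift("top"); im=shift("scene"); cv2.imwrite("pics/e.png",cv2.resize(im[180:345,220:440],(800,600),interpolation=2)[:,:,::-1])
E
```

```text
top stand px shift [-0.05 -0.12] 31
scene stand px shift [0.06 0.22] 38
```

View pics/e.png

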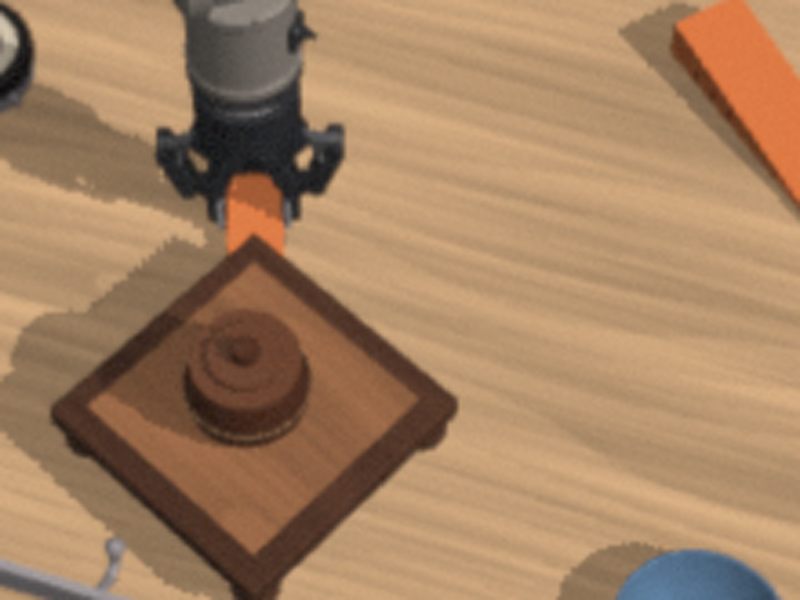

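The wedge enters centrally under the stand's corner (crop 255,240), and the stand has not moved. I keep feeding it in.

carry_out([
  [-0.1,0,0,0,-1],
  [0,0,0,0,-1],
  [0,0,0,0,-1],
])

```text
t: 17.95
eef_pos: [0.5063, -0.0913, 0.005]
tool_rot: [-0.0, -0.174, 0.985, -0.0]
contact_force: [-0.7, -0.3, -0.5]
gripper_width: 0.48
grasp_force: 30.5
```

carry_out([
  [-0.1,0,0,0,-1],
  [0,0,0,0,-1],
  [0,0,0,0,-1],
])

```text
t: 18.25
eef_pos: [0.5071, -0.091, 0.0049]
tool_rot: [-0.0, -0.174, 0.985, -0.0]
contact_force: [-2.3, -1.1, 0.0]
gripper_width: 0.482
grasp_force: 30.5
```

carry_out([
  [-0.08,0,0,0,-1],
  [0,0,0,0,-1],
  [0,0,0,0,-1],
])

```text
t: 18.55
eef_pos: [0.5077, -0.0908, 0.0049]
tool_rot: [-0.0, -0.174, 0.985, -0.0]
contact_force: [-3.0, -1.3, 0.5]
gripper_width: 0.486
grasp_force: 30.5
```

carry_out([
  [-0.08,0,0,0,-1],
  [0,0,0,0,-1],
  [0,0,0,0,-1],
])

```text
t: 18.85
eef_pos: [0.5084, -0.0906, 0.0049]
tool_rot: [-0.0, -0.174, 0.985, -0.0]
contact_force: [-4.2, -2.1, -0.8]
gripper_width: 0.484
grasp_force: 30.6
```

carry_out([
  [0,0,0,0,0.5],
  [0,0,0,0,0.5],
  [0,0,0,0,0.5],
  [0,0,0,0,0.5],
  [0,0,-1,0,0.5],
  [1,0,-3,0,0.5],
  [2,0,-4,0,0.5],
  [1,0,-4,0,0.5],
  [0,0,-4,0,0.5],
  [0,0,0,0,0.5],
])

```text
t: 19.85
eef_pos: [0.4744, -0.1039, 0.1704]
tool_rot: [0.004, -0.174, 0.985, -0.002]
contact_force: [0.3, 0.7, 0.4]
gripper_width: 0.748
grasp_force: 0.0
```

Run:
```python
from h import *
shift("top"); im=shift("scene"); to(.5,0,.2); cv2.imwrite("pics/f.png",cv2.resize(im[180:345,220:440],(800,600),interpolation=2)[:,:,::-1])
```

```text
top stand px shift [-0.06 -0.09] 33
scene stand px shift [0.   0.25] 38
t 19.95 pos [ 0.4718 -0.1044  0.1663] head -159.95 F [-0.5  -0.35 -1.57] grip 0.751
cm [-6.23  8.84 -3.37] turn None
```

View pics/f.png

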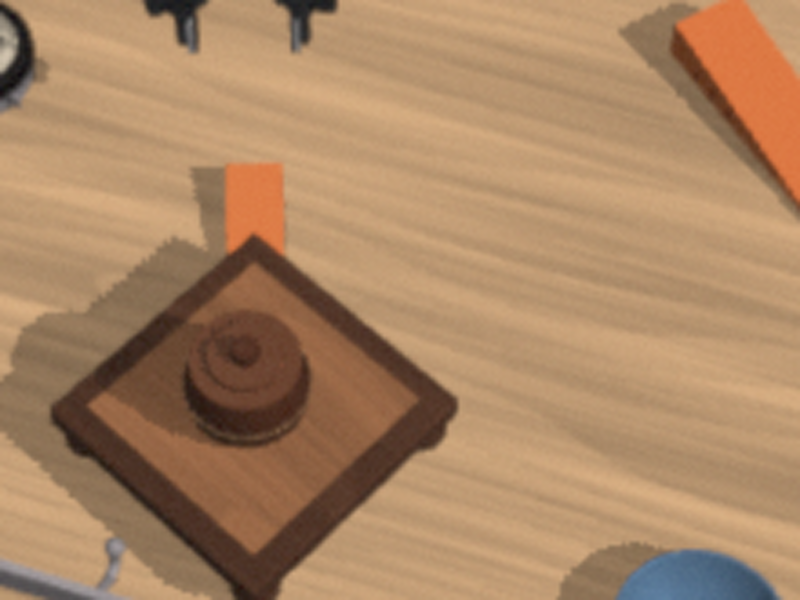

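The wedge sits under the short foot (crop 255,205), the fingers are clear of it, and the stand and pot have not moved.

```bash
python3 -c "
from station import bot
print(bot.hand_in())"
```

```text
the job is handed in; nothing more can be done
None
```

I handed the job in with the small wedge under the stand's short foot; the hand-in returned no verdict. Pressing showed that foot was the one nearest the robot. I stopped pushing at about 4.7 N, and the camera shows the stand and pot unmoved. I didn't press the corner again after letting go.

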